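# Turn a back-to-front parts bin round in its bay

## Robot

A 7-joint arm with a two-finger parallel gripper is mounted at the origin on the work surface. World frame = base frame: x ahead of the robot, y to its left, z up, the work surface at z = 0. Lengths are in m, angles in rad, forces in N, time in s.
With the tool pointing down it reaches from about 0.425 to 0.975 m from the base axis. Payload 16.7 kg.
Tool frame: the origin (TCP) lies where the fingers leave the gripper's body, on its centre line; the fingertips stand 73 mm ahead of it and the grasp point (between the pads) lies 54 mm ahead of it (bot.tcp_to_grasp is the distance from the TCP to the grasp point, in m); z points along the fingers, x is the direction in which the jaws open and shut, and the axes are right-handed (so a half turn about z gives the same grasp; the last joint's range is limited). The gripper opens to 85 mm and grips with 20 to 120 N. Pads are 22 mm wide; open, the fingers measure 114 mm over their backs; the gripper's body (76 mm by 85 mm) begins 54 mm behind the grasp point. The pads swing forward as they close: fully open they stand 13 mm farther back than shut.
Start: joints at [1.109, 0.426, 0.074, 1.606, -0.034, 1.111, -0.067], TCP at [0.207, -0.642, 0.304] pointing down, gripper open.
Joint ranges: [-2.85, 2.85], [-0.5, 2.14], [-1.23, 1.37], [0.21, 2.46], [-1.02, 4.16], [0.16, 2.05], [-2.73, 2.73]. Speed limits (rad/s): [1.89, 1.89, 2.39, 2.39, 3.01, 3.01, 3.01].

## Interface

Orientations are given as a 3x3 rotation matrix whose columns are the frame's x, y, z axes.
In Python, from cell import bot, imaging, workorder gives the robot as it stands.
- The arm moves only by the shell command python3 -m crank 'ROWS' [FORCE]. ROWS is JSON, a list of rows, each an object of numbers: "claw": the opening, from -1 (shut) to 1 (fully open); "tx", "ty", "tz": the shift along the tool's x, y, z scaled (see below); "rx", "ry", "rz": the turn, a rotation vector about the tool's x, y, z scaled (see below). In form: [{"claw": .., "tx": .., "ty": .., "tz": .., "rx": .., "ry": .., "rz": ..}, ...]. A call has 1 to 5 rows; each row shifts and turns the commanded pose from where the row before left it, along the tool's axes as they then stand; what a row does not reach is not made up. The controller multiplies each number of a shift by 80 mm and each number of a turn by 180 degrees. A row lasts 1/10 s, in which the tool goes at most 50 mm and 8.59 degrees, less where a joint would pass 70% of its speed; a pose out of reach is approached as far as the arm can. A call with a number of a shift or a turn outside -1 to 1 is refused whole. A call with a gripper value outside its range is refused whole. The fingers move at their own pace and stop on an object; FORCE is the grip in N (left out, the last holds). Time passes only in rows, so rows that do not move let the fingers close. It gives the time, the measured TCP pose, the force and the opening at its end, in the units of the state.
- bot.read_state(): the state, without advancing time (a new reading comes with each control period).
- imaging.capture(name): name is "scene" or "top" or "wrist"; returns the picture (384x512x3 uint8, blue, green, red); there is no depth.
- imaging.camera_model(name): a dict with "mtx" (3x3 intrinsics, pixels), "rvec" (rotation vector, rad) and "tvec" (3), from world to camera coordinates, as OpenCV has them. Camera axes: x right, y down, z forward; pixel columns grow to the right and rows downward; lengths in m; the calibration is good to about 2 mm. The wrist camera is an equidistant fisheye: a pixel r from the principal point sees the ray r / f radians off the axis. A picture is of the moment at which its call begins: read the wrist's pose just before it. camera_model takes no time and is no camera call; for the wrist camera it gives the pose at the moment of the call.
- workorder.finish_job(): hands the job in, once; it reports no verdict.
The state is a dict: "time": time; "joints": joint angles; "joint_velocities": joint speeds; "joint_efforts": joint torques, N m; "eef_pos": TCP position; "orientation": TCP orientation; "wrist_force": force on the tool from outside, world axes, zero at the start; "wrist_torque": the same for the moment, N m; "grip_width": opening from 0.0 (shut) to 1.0 (fully open).
Only numpy, scipy, OpenCV 4.12 (cv2) and the standard library are available. Lean on these libraries where they do the work, as an engineer would, in place of code of your own. Each camera call takes 0.05 s, during which the arm holds its last target.

## Task

In the two-bay holder on the stockroom bench, one blue parts bin has been slid in back to front: its plain end sticks out and its pull is hidden inside. Draw it right out, turn it round and slide it back into its own bay until it is fully home with its pull pointing out, like the bin next to it. Keep it upright so that the fittings stay in, and leave the neighbouring bin and the other things on the bench where they are.

Things in the scene. Friction and masses are not known exactly. Their poses are not given: they have to be found in the camera images.
- holder: Grey steel holder fixed to the bench, two open-fronted bays side by side. Origin: on the bench (z = 0), middle of the plane of the bay mouths. Its x axis points level INTO the bays (bins come out along -x, roughly to the robot's left, +y world), y across the bays, z up. Bay centre lines at y = +45 and -45 mm; outer width 160 mm, top 60 mm high. At least 250 mm of bare bench lies before the mouths
- bay_a (a point): middle of the mouth of the bay at holder y = +45 mm, on its floor plate; axes as the holder. Each bay: inner width 61 mm, inner depth 122 mm to a solid back wall, floor plate 5 mm thick (a bin in it stands 5 mm above the bench), 51 mm high inside, under two lips along the sides with a 29 mm wide slot between them; walls and lips 4 mm thick; mouth square-edged, no lead-in
- bay_b (a point): middle of the mouth of the bay at holder y = -45 mm, on its floor plate, 5 mm above the bench; axes as the holder; same sizes as the other bay
- bin: Wrongly inserted bin, in either bay: loose blue plastic open tray 120 long, 56 wide, 46 mm high, walls 4 mm, brass fittings fixed inside, 0.17 to 0.35 kg; from the middle of one end stands a pull, an upright fin. Origin: underside, at half the overall length of 160 mm. x axis from pull to plain end, z up; tray spans x -40 to +80 mm. Its x axis starts opposite to the holder's; 39 to 48 mm of tray stands out
- bin_pull (a point): middle of the free end of that bin's pull: 80 mm from the bin's origin along its -x, 20 mm above its underside. The pull is 40 mm long, 14 mm thick and spans 2 to 38 mm above the underside. Fully home the right way round, the bin's x axis is along the holder's, its origin is at holder x = 40 to 42 mm, the tray front is flush with the mouth and only the pull stands out
- bin_plain (a point): middle of the outer face of that bin's plain end: 80 mm from the bin's origin along its +x, 20 mm above its underside. The fittings fixed in the tray take up bin x -13 to +51 mm, up to 28 mm above the underside, so both tray ends are empty inside
- neighbour: The same kind of bin in the other bay, the right way round (its pull stands out of the mouth); same sizes, origin and axes. Leave it alone
- oil_can: bystander: upright plain can, diameter 60 mm, 150 mm high, on the bench to the robot's left; origin underside centre
- wrench: bystander: steel wrench 180 mm long lying on the bench to the robot's left; origin underside centre
- carton: bystander: cardboard carton 160 x 120 x 80 mm high, on the robot's right, behind the holder; origin underside centre
Not all that is in view belongs to the job. Leave any brown or red look-alike of the bin alone.

How it is judged:
By the outcome, as a careful person would: the job done as asked, in the order asked, and still so for the second after the job is handed in, with the robot touching nothing.
It also fails if it takes over 72 s, if anything falls off the work surface, if the arm or the gripper's body presses on something with over 40 N, if the wrist force passes 120 N, or if a joint passes its speed limit or range.

## Working session

There is one attempt and no reset: what is moved stays moved. The work goes in short steps, Python scripts to look and compute and a shell command to move; the robot and the scene stay as the last step left them, time stands still between calls to the robot, and variables do not carry over. Pictures are saved under pics/ and viewed, and the job is handed in when it is done.

```bash
ls; mkdir -p pics; python3 - <<'E'
from cell import bot, imaging, workorder
import cv2
s=bot.read_state()
for k,v in s.items(): print(k,v)
for n in ("scene","top"):
    cv2.imwrite(f"pics/{n}0.png",imaging.capture(n))
    print(n,imaging.camera_model(n))
print(bot.tcp_to_grasp)
E
```

```text
pics
time 0.0
joints [ 1.10951118  0.42675546  0.07387287  1.60660888 -0.03406826  1.11077964
 -0.0671216 ]
joint_velocities [ 2.22678781e-03 -3.03288251e-04 -1.08127692e-03  1.28074087e-03
 -7.58203931e-05  4.80465021e-04  4.85394467e-04]
joint_efforts [-2.60486653e-03 -9.49836659e+01  3.75976011e+00 -4.63523769e+01
  1.92100927e-02  1.04642657e-02  2.90192634e-05]
eef_pos [ 0.2069265  -0.6421758   0.30319472]
orientation [[ 3.06701500e-01 -9.51805609e-01 -5.22458934e-04]
 [-9.51804885e-01 -3.06701915e-01  1.18160957e-03]
 [-1.28490178e-03  1.34877537e-04 -9.99999165e-01]]
wrist_force [ 0.65428912 -0.47729017 -0.53133198]
wrist_torque [ 0.02681361 -0.0219798  -0.00761755]
grip_width 0.9989566870247012
scene {'mtx': array([[376.6116371 ,   0.        , 258.2999425 ],
       [  0.        , 376.6116371 , 190.70821265],
       [  0.        ,   0.        ,   1.        ]]), 'rvec': array([ 0.87670238,  2.62653822, -0.94211904]), 'tvec': array([ 0.48712493, -0.19299901,  1.22265213])}
top {'mtx': array([[357.62127684,   0.        , 255.09372438],
       [  0.        , 357.62127684, 197.39142544],
       [  0.        ,   0.        ,   1.        ]]), 'rvec': array([ 2.11032677, -2.16263967,  0.13334396]), 'tvec': array([-0.01591771,  0.59806853,  1.0365303 ])}
0.0539
```

View pics/scene0.png

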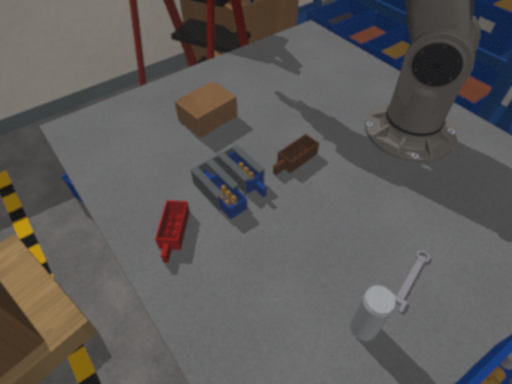

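View pics/top0.png

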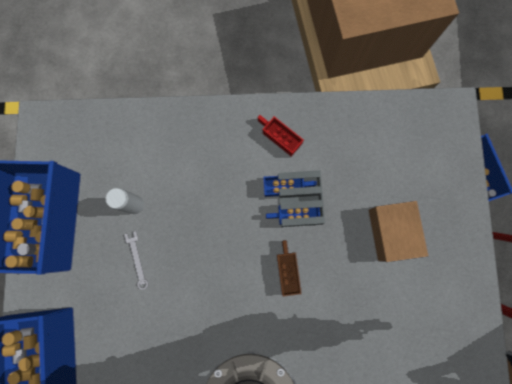

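```bash
cat > h.py <<'E'
import cv2, numpy as np
from cell import bot, imaging
def model(n):
    m=imaging.camera_model(n); R=cv2.Rodrigues(np.array(m['rvec']))[0]; return np.array(m['mtx']),R,np.array(m['tvec']).ravel()
def proj(n,P):
    K,R,t=model(n); c=R@np.asarray(P,float)+t; p=K@c; return p[:2]/p[2]
def ray(n,uv):
    K,R,t=model(n); d=R.T@np.linalg.solve(K,[uv[0],uv[1],1.]); return -R.T@t,d
def onz(n,uv,z):
    o,d=ray(n,uv); return o+d*(z-o[2])/d[2]
E
python3 - <<'E'
from h import *
for P in ([0,0,0],[.207,-.642,.3],[.6,-.2,0]): print(P,proj('top',P),proj('scene',P))
for n,(x0,y0,w,h) in {'top':(250,165,80,65),'scene':(180,135,100,85)}.items():
    im=cv2.imread(f'pics/{n}0.png')[y0:y0+h,x0:x0+w]
    cv2.imwrite(f'pics/{n}0z.png',cv2.resize(im,None,fx=7.,fy=7.,interpolation=cv2.INTER_CUBIC)[:600,:800])
E
```

```text
[0, 0, 0] [249.60183427 403.73564187] [408.34827683 131.25902606]
[0.207, -0.642, 0.3] [545.04571032 354.75648969] [238.93383767 -17.59162851]
[0.6, -0.2, 0] [309.47429714 197.19373885] [219.54633022 177.34803779]
```

```bash
python3 - <<'E'
from h import *
cv2.imwrite('pics/w0.png',imaging.capture('wrist')); print(imaging.camera_model('wrist'))
E
```

```text
{'mtx': array([[297.31863964,   0.        , 254.82496018],
       [  0.        , 297.31863964, 192.19085748],
       [  0.        ,   0.        ,   1.        ]]), 'rvec': array([-2.31207301,  1.68661667,  0.27985641]), 'tvec': array([-0.67575341, -0.04062363,  0.38091416])}
```

View pics/top0z.png

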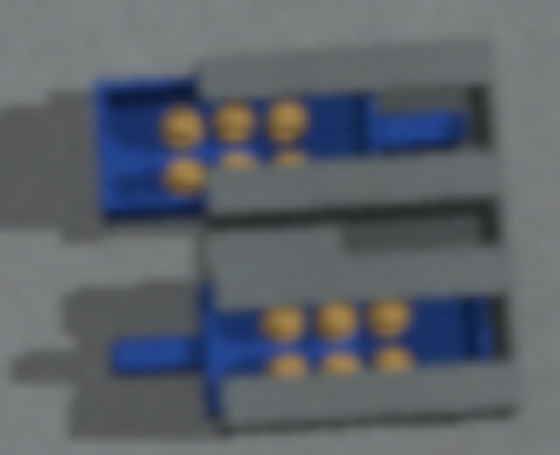

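View pics/scene0z.png

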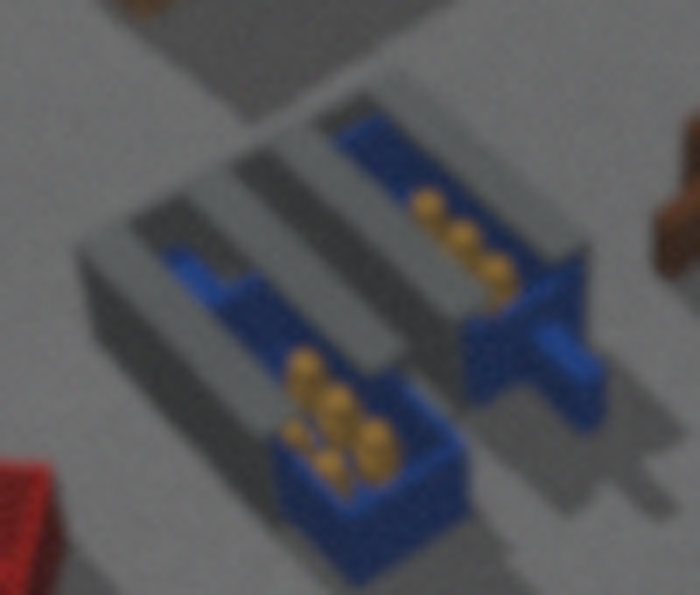

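View pics/w0.png

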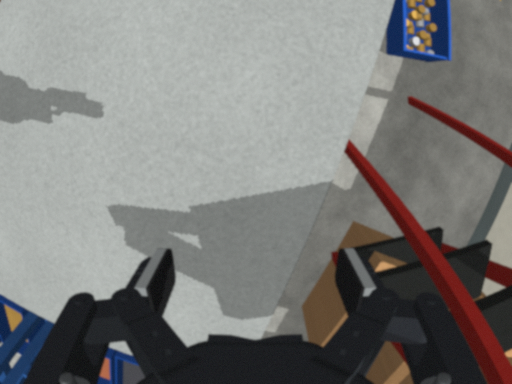

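```bash
python3 - <<'E'
from h import *
def t(u,v): return ((u+.5)/7-.5+250,(v+.5)/7-.5+165)
def s(u,v): return ((u+.5)/7-.5+180,(v+.5)/7-.5+135)
T={'mouth far':(200,68),'back far':(496,42),'back near':(519,407),'mouth near':(226,430)}
for k,p in T.items(): print(k,onz('top',t(*p),.06).round(4))
S={'mouth far':(275,437),'back far':(80,248),'back near':(392,70),'mouth near':(588,240)}
for k,p in S.items(): print('S',k,onz('scene',s(*p),.06).round(4))
for k,p in {'plain far':(97,82),'plain near':(103,216)}.items(): print(k,onz('top',t(*p),.051).round(4))
for k,p in {'plain far':(358,530),'plain near':(466,445)}.items(): print('S',k,onz('scene',s(*p),.051).round(4))
for k,p in {'can':(117,198)}.items(): print(k,onz('top',p,.15).round(4))
print('red',onz('top',(262,119),.03),onz('top',(301,140),.05));print('brown',onz('top',(284,240),.03))
E
```

```text
mouth far [ 0.6632 -0.1015  0.06  ]
back far [ 0.671  -0.2282  0.06  ]
back near [ 0.5149 -0.2301  0.06  ]
mouth near [ 0.5082 -0.1074  0.06  ]
S mouth far [ 0.664 -0.097  0.06 ]
S back far [ 0.6732 -0.222   0.06  ]
S back near [ 0.5184 -0.2314  0.06  ]
S mouth near [ 0.5117 -0.1063  0.06  ]
plain far [ 0.6601 -0.0574  0.051 ]
plain near [ 0.6016 -0.0584  0.051 ]
S plain far [ 0.6602 -0.0493  0.051 ]
S plain near [ 0.606  -0.0577  0.051 ]
can [0.5901 0.3459 0.15  ]
red [ 0.8488158  -0.05782031  0.03      ] [ 0.77042524 -0.17533672  0.05      ]
brown [ 0.46806816 -0.11403324  0.03      ]
```

```bash
cat >> h.py <<'E'
from scipy.spatial.transform import Rotation as Ro
YAW=np.arctan2(.061,.998)
def Rdown(yaw): # tool x at yaw, z down
    c,s=np.cos(yaw),np.sin(yaw); return np.array([[c,s,0],[s,-c,0],[0,0,-1.]])
def go(target,yaw=None):
    """print shift in tool units (x80mm) and turn (x180deg) to target TCP"""
    s=bot.read_state(); R=np.array(s['orientation']); p=np.array(s['eef_pos'])
    d=R.T@(np.asarray(target)-p); print('t',round(s['time'],2),'pos',p.round(4),'w',round(s['grip_width'],3),'F',np.round(s['wrist_force'],1),'q',np.round(s['joints'],2))
    print('shift units',(d/.08).round(3),'mm',(d*1e3).round(1),'rows>=',np.ceil(np.linalg.norm(d)/.05))
    if yaw is not None:
        rv=Ro.from_matrix(R.T@Rdown(yaw)).as_rotvec(); print('turn units',(rv/np.pi).round(4),'deg',np.degrees(rv).round(2))
E
python3 -c "
from h import *
go([.63,.02,.28],YAW)"
```

```text
t 0.15 pos [ 0.207  -0.6422  0.3034] w 1.003 F [ 0.4 -0.2 -0. ] q [ 1.11  0.43  0.07  1.61 -0.03  1.11 -0.07]
shift units [-6.257 -7.572  0.298] mm [-500.5 -605.8   23.8] rows>= 16.0
turn units [-2.000e-04  3.000e-04 -4.202e-01] deg [-3.000e-02  5.000e-02 -7.564e+01]
```

```bash
python3 -m crank '[{"claw":1,"tx":-0.36,"ty":-0.44},{"claw":1,"tx":-0.36,"ty":-0.44},{"claw":1,"tx":-0.36,"ty":-0.44},{"claw":1,"tx":-0.36,"ty":-0.44},{"claw":1,"tx":-0.36,"ty":-0.44}]' 60
python3 -m crank '[{"claw":1,"tx":-0.36,"ty":-0.44},{"claw":1,"tx":-0.36,"ty":-0.44},{"claw":1,"tx":-0.36,"ty":-0.44},{"claw":1,"tx":-0.36,"ty":-0.44},{"claw":1,"tx":-0.36,"ty":-0.44}]'
python3 -m crank '[{"claw":1,"tx":-0.36,"ty":-0.44},{"claw":1,"tx":-0.36,"ty":-0.44},{"claw":1,"tx":-0.36,"ty":-0.44},{"claw":1,"tx":-0.36,"ty":-0.44},{"claw":1,"tx":-0.36,"ty":-0.44}]'
python3 -m crank '[{"claw":1,"rz":-0.046},{"claw":1,"rz":-0.046},{"claw":1,"rz":-0.046},{"claw":1,"rz":-0.046},{"claw":1,"rz":-0.046}]'
python3 -m crank '[{"claw":1,"rz":-0.046},{"claw":1,"rz":-0.046},{"claw":1,"rz":-0.046},{"claw":1,"rz":-0.046},{"claw":1}]'
python3 -c "
from h import *
go([.63,.02,.28],YAW)"
```

```text
t 0.15 pos [ 0.207  -0.6422  0.3034] w 1.003 F [ 0.4 -0.2 -0. ] q [ 1.11  0.43  0.07  1.61 -0.03  1.11 -0.07]
shift units [-6.257 -7.572  0.298] mm [-500.5 -605.8   23.8] rows>= 16.0
turn units [-2.000e-04  3.000e-04 -4.202e-01] deg [-3.000e-02  5.000e-02 -7.564e+01]validation failed for argument at $[0]...
validation failed for argument at $[0]...
validation failed for argument at $[0]...
validation failed for argument at $[0]...
validation failed for argument at $[0]...
```

```bash
python3 -m crank '[{"claw":1,"tx":-0.36,"ty":-0.44,"tz":0,"rx":0,"ry":0,"rz":0},{"claw":1,"tx":-0.36,"ty":-0.44,"tz":0,"rx":0,"ry":0,"rz":0},{"claw":1,"tx":-0.36,"ty":-0.44,"tz":0,"rx":0,"ry":0,"rz":0},{"claw":1,"tx":-0.36,"ty":-0.44,"tz":0,"rx":0,"ry":0,"rz":0},{"claw":1,"tx":-0.36,"ty":-0.44,"tz":0,"rx":0,"ry":0,"rz":0}]' 60
```

```text
time: 0.65
eef_pos: [0.331, -0.4496, 0.3038]
orientation: [[0.307, -0.952, -0.0], [-0.952, -0.307, 0.0], [-0.0, 0.0, -1.0]]
wrist_force: [0.9, -0.1, -0.1]
grip_width: 1.0
```

```bash
python3 -m crank '[{"claw":1,"tx":-0.36,"ty":-0.44,"tz":0,"rx":0,"ry":0,"rz":0},{"claw":1,"tx":-0.36,"ty":-0.44,"tz":0,"rx":0,"ry":0,"rz":0},{"claw":1,"tx":-0.36,"ty":-0.44,"tz":0,"rx":0,"ry":0,"rz":0},{"claw":1,"tx":-0.36,"ty":-0.44,"tz":0,"rx":0,"ry":0,"rz":0},{"claw":1,"tx":-0.36,"ty":-0.44,"tz":0,"rx":0,"ry":0,"rz":0}]'
python3 -m crank '[{"claw":1,"tx":-0.36,"ty":-0.44,"tz":0,"rx":0,"ry":0,"rz":0},{"claw":1,"tx":-0.36,"ty":-0.44,"tz":0,"rx":0,"ry":0,"rz":0},{"claw":1,"tx":-0.36,"ty":-0.44,"tz":0,"rx":0,"ry":0,"rz":0},{"claw":1,"tx":-0.36,"ty":-0.44,"tz":0,"rx":0,"ry":0,"rz":0},{"claw":1,"tx":-0.36,"ty":-0.44,"tz":0,"rx":0,"ry":0,"rz":0}]'
python3 -m crank '[{"claw":1,"tx":0,"ty":0,"tz":0,"rx":0,"ry":0,"rz":-0.046},{"claw":1,"tx":0,"ty":0,"tz":0,"rx":0,"ry":0,"rz":-0.046},{"claw":1,"tx":0,"ty":0,"tz":0,"rx":0,"ry":0,"rz":-0.046},{"claw":1,"tx":0,"ty":0,"tz":0,"rx":0,"ry":0,"rz":-0.046},{"claw":1,"tx":0,"ty":0,"tz":0,"rx":0,"ry":0,"rz":-0.046}]'
python3 -m crank '[{"claw":1,"tx":0,"ty":0,"tz":0,"rx":0,"ry":0,"rz":-0.046},{"claw":1,"tx":0,"ty":0,"tz":0,"rx":0,"ry":0,"rz":-0.046},{"claw":1,"tx":0,"ty":0,"tz":0,"rx":0,"ry":0,"rz":-0.046},{"claw":1,"tx":0,"ty":0,"tz":0,"rx":0,"ry":0,"rz":-0.046},{"claw":1,"tx":0,"ty":0,"tz":0,"rx":0,"ry":0,"rz":0}]'
python3 - <<'E'
from h import *
go([.63,.02,.28],YAW)
m=imaging.camera_model('wrist');cv2.imwrite('pics/w1.png',imaging.capture('wrist'))
R=cv2.Rodrigues(np.array(m['rvec']))[0]; print('cam',-R.T@np.ravel(m['tvec']),R[2])
E
```

```text
time: 1.15
eef_pos: [0.4543, -0.2586, 0.304]
orientation: [[0.307, -0.952, 0.0], [-0.952, -0.307, -0.0], [0.0, -0.0, -1.0]]
wrist_force: [0.7, -1.3, -0.3]
grip_width: 1.001
time: 1.65
eef_pos: [0.5777, -0.0677, 0.3039]
orientation: [[0.306, -0.952, -0.0], [-0.952, -0.306, -0.0], [0.0, 0.0, -1.0]]
wrist_force: [0.0, -1.1, 0.1]
grip_width: 1.0
time: 2.15
eef_pos: [0.577, -0.0693, 0.3037]
orientation: [[0.863, -0.506, -0.0], [-0.506, -0.863, 0.0], [-0.0, 0.0, -1.0]]
wrist_force: [-0.5, -0.5, -0.3]
grip_width: 0.996
time: 2.65
eef_pos: [0.577, -0.0694, 0.3037]
orientation: [[0.999, 0.044, -0.0], [0.044, -0.999, 0.0], [-0.0, -0.0, -1.0]]
wrist_force: [-0.3, 0.1, 0.3]
grip_width: 1.0
t 2.65 pos [ 0.577  -0.0694  0.3037] w 1.0 F [-0.3  0.1  0.3] q [ 0.42  0.32 -0.5   1.8   0.17  1.07 -0.1 ]
shift units [ 0.712 -1.087  0.296] mm [ 56.9 -87.   23.7] rows>= 3.0
turn units [-0.0001  0.0001 -0.0054] deg [-0.02  0.03 -0.96]
cam [0.5740813  0.0131332  0.37424765] [ 0.01374873 -0.32418338 -0.94589434]
```

View pics/w1.png

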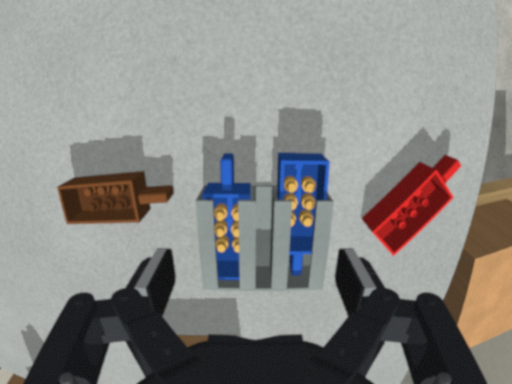

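```bash
cat >> h.py <<'E'
import pickle
def shot(name):
    m=imaging.camera_model('wrist'); im=imaging.capture('wrist'); cv2.imwrite(f'pics/{name}.png',im); pickle.dump(m,open(f'pics/{name}.pkl','wb')); return im
def won(name,pts,z):
    m=pickle.load(open(f'pics/{name}.pkl','rb')); R=cv2.Rodrigues(np.array(m['rvec']))[0]; o=-R.T@np.ravel(m['tvec'])
    u=cv2.fisheye.undistortPoints(np.array(pts,float).reshape(-1,1,2),np.array(m['mtx']),np.zeros(4)).reshape(-1,2)
    d=np.c_[u,np.ones(len(u))]@R; return o+d*((z-o[2])/d[:,2])[:,None]
def wzoom(name,x0,y0,w,h,f):
    im=cv2.imread(f'pics/{name}.png')[y0:y0+h,x0:x0+w]; cv2.imwrite(f'pics/{name}z.png',cv2.resize(im,None,fx=f,fy=f,interpolation=cv2.INTER_CUBIC))
E
python3 - <<'E'
from h import *
pickle.dump(imaging.camera_model('wrist'),open('pics/w1.pkl','wb'))
wzoom('w1',190,140,150,150,4)
E
```

```text
(no output)
```

View pics/w1z.png

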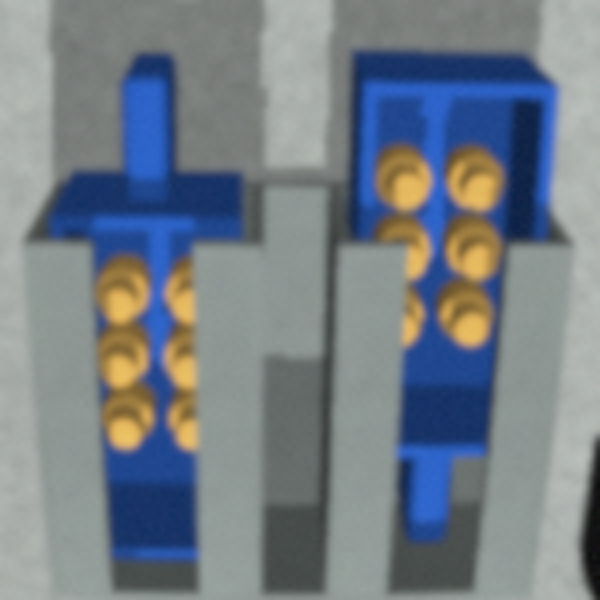

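```bash
python3 - <<'E'
from h import *
q=lambda P:[((u+.5)/4-.5+190,(v+.5)/4-.5+140) for u,v in P]
print(won('w1',q([(25,243),(572,243),(52,597),(532,592),(407,243),(507,243),(388,590),(475,590),(91,245),(195,243)]),.06).round(4))
print('plain',won('w1',q([(357,85),(555,85)]),.051).round(4))
print('nb front',won('w1',q([(52,220),(243,220)]),.051).round(4))
E
```

```text
[[ 0.5115 -0.107   0.06  ]
 [ 0.6687 -0.1013  0.06  ]
 [ 0.5143 -0.2327  0.06  ]
 [ 0.6739 -0.2258  0.06  ]
 [ 0.6203 -0.1029  0.06  ]
 [ 0.6493 -0.1019  0.06  ]
 [ 0.625  -0.2246  0.06  ]
 [ 0.6542 -0.2246  0.06  ]
 [ 0.5307 -0.1068  0.06  ]
 [ 0.5603 -0.1051  0.06  ]]
plain [[ 0.6041 -0.0598  0.051 ]
 [ 0.6607 -0.057   0.051 ]]
nb front [[ 0.518  -0.103   0.051 ]
 [ 0.5736 -0.1009  0.051 ]]
```

```bash
python3 - <<'E'
from h import *
go([.6335,-.078,.083],np.radians(2.3))
E
```

```text
t 2.7 pos [ 0.577  -0.0695  0.3037] w 1.0 F [ 0.9 -0.5 -0.1] q [ 0.42  0.31 -0.5   1.8   0.17  1.07 -0.1 ]
shift units [0.703 0.134 2.759] mm [ 56.2  10.7 220.7] rows>= 5.0
turn units [-0.0001  0.0001 -0.0006] deg [-0.02  0.02 -0.11]
```

```bash
python3 -m crank '[{"claw":1,"tx":0.35,"ty":0.067,"tz":0.4,"rx":0,"ry":0,"rz":0},{"claw":1,"tx":0.353,"ty":0.067,"tz":0.4,"rx":0,"ry":0,"rz":0},{"claw":1,"tx":0,"ty":0,"tz":0.5,"rx":0,"ry":0,"rz":0},{"claw":1,"tx":0,"ty":0,"tz":0.5,"rx":0,"ry":0,"rz":0},{"claw":1,"tx":0,"ty":0,"tz":0,"rx":0,"ry":0,"rz":0}]'
python3 - <<'E'
from h import *
go([.6335,-.078,.083]); shot('w2')
E
```

```text
time: 3.2
eef_pos: [0.6311, -0.0776, 0.1548]
orientation: [[0.999, 0.038, -0.008], [0.038, -0.999, 0.001], [-0.008, -0.001, -1.0]]
wrist_force: [-1.2, 0.4, 0.2]
grip_width: 0.998
t 3.2 pos [ 0.6311 -0.0776  0.1548] w 0.998 F [-1.2  0.4  0.2] q [ 0.35  0.56 -0.44  1.79  0.3   0.87 -0.19]
shift units [0.037 0.008 0.898] mm [ 3.   0.6 71.8] rows>= 2.0
```

View pics/w2.png

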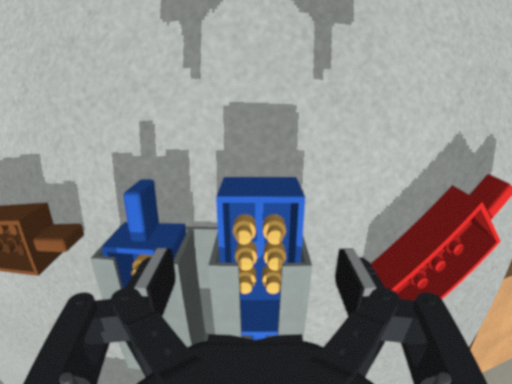

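```bash
python3 -m crank '[{"claw":1,"tx":0.03,"ty":0,"tz":0.45,"rx":0,"ry":0,"rz":0},{"claw":1,"tx":0,"ty":0,"tz":0.44,"rx":0,"ry":0,"rz":0},{"claw":1,"tx":0,"ty":0,"tz":0,"rx":0,"ry":0,"rz":0}]'
python3 - <<'E'
from h import *
go([.6335,-.078,.083],np.radians(2.3))
E
```

```text
time: 3.55
eef_pos: [0.6352, -0.0776, 0.0875]
orientation: [[0.999, 0.04, -0.003], [0.04, -0.999, 0.0], [-0.003, -0.0, -1.0]]
wrist_force: [-0.7, 0.1, 0.4]
grip_width: 0.997
t 3.55 pos [ 0.6352 -0.0776  0.0875] w 0.997 F [-0.7  0.1  0.4] q [ 0.32  0.65 -0.4   1.81  0.36  0.75 -0.23]
shift units [-0.021  0.004  0.056] mm [-1.7  0.3  4.5] rows>= 1.0
turn units [-0.0001  0.001  -0.0002] deg [-0.01  0.18 -0.03]
```

```bash
python3 -m crank '[{"claw":1,"tx":-0.02,"ty":0,"tz":0,"rx":0,"ry":0,"rz":0},{"claw":-1,"tx":0,"ty":0,"tz":0,"rx":0,"ry":0,"rz":0},{"claw":-1,"tx":0,"ty":0,"tz":0,"rx":0,"ry":0,"rz":0},{"claw":-1,"tx":0,"ty":0,"tz":0,"rx":0,"ry":0,"rz":0},{"claw":-1,"tx":0,"ty":0,"tz":0,"rx":0,"ry":0,"rz":0}]' 50
python3 - <<'E'
from h import *
go([.6335,-.078,.083],np.radians(2.3))
E
```

```text
time: 4.05
eef_pos: [0.6354, -0.0777, 0.0911]
orientation: [[0.999, 0.041, 0.002], [0.041, -0.999, -0.001], [0.002, 0.001, -1.0]]
wrist_force: [-4.0, -0.2, 14.5]
grip_width: 0.65
t 4.05 pos [ 0.6354 -0.0777  0.0911] w 0.65 F [-4.  -0.2 14.5] q [ 0.32  0.65 -0.4   1.81  0.36  0.75 -0.23]
shift units [-0.025  0.003  0.101] mm [-2.   0.2  8.1] rows>= 1.0
turn units [ 0.0002 -0.0008  0.0003] deg [ 0.04 -0.14  0.05]
```

```bash
python3 -m crank '[{"claw":-1,"tx":0.02,"ty":0,"tz":-0.06,"rx":0,"ry":0,"rz":0},{"claw":-1,"tx":0,"ty":0,"tz":-0.05,"rx":0,"ry":0,"rz":0},{"claw":-1,"tx":0,"ty":0,"tz":0,"rx":0,"ry":0,"rz":0}]'
python3 - <<'E'
from h import *
go([.635,.1,.1],np.radians(2.3))
E
```

```text
time: 4.35
eef_pos: [0.6361, -0.0776, 0.098]
orientation: [[0.999, 0.041, 0.0], [0.041, -0.999, 0.0], [0.0, -0.0, -1.0]]
wrist_force: [-1.4, 0.7, -3.3]
grip_width: 0.65
t 4.35 pos [ 0.6361 -0.0776  0.098 ] w 0.65 F [-1.4  0.7 -3.3] q [ 0.33  0.64 -0.41  1.81  0.35  0.77 -0.22]
shift units [ 0.078 -2.218 -0.025] mm [   6.3 -177.5   -2. ] rows>= 4.0
turn units [-0.     -0.0001  0.0004] deg [-0.01 -0.01  0.07]
```

```bash
python3 -m crank '[{"claw":-1,"tx":0,"ty":0,"tz":0.025,"rx":0,"ry":0,"rz":0},{"claw":-1,"tx":0,"ty":-0.1,"tz":0,"rx":0,"ry":0,"rz":0},{"claw":-1,"tx":0,"ty":-0.15,"tz":0,"rx":0,"ry":0,"rz":0},{"claw":-1,"tx":0,"ty":-0.15,"tz":0,"rx":0,"ry":0,"rz":0},{"claw":-1,"tx":0,"ty":-0.15,"tz":0,"rx":0,"ry":0,"rz":0}]' 70
python3 - <<'E'
from h import *
go([.635,.12,.1],np.radians(2.3)); shot('w3')
E
```

```text
time: 4.85
eef_pos: [0.6343, -0.032, 0.0957]
orientation: [[0.999, 0.042, 0.0], [0.042, -0.999, 0.0], [0.0, -0.0, -1.0]]
wrist_force: [0.4, -3.2, 1.6]
grip_width: 0.642
t 4.85 pos [ 0.6343 -0.032   0.0957] w 0.642 F [ 0.4 -3.2  1.6] q [ 0.26  0.64 -0.41  1.82  0.35  0.76 -0.3 ]
shift units [ 0.089 -1.899 -0.053] mm [   7.1 -151.9   -4.2] rows>= 4.0
turn units [-0.     -0.0001  0.0007] deg [-0.01 -0.02  0.13]
```

View pics/w3.png

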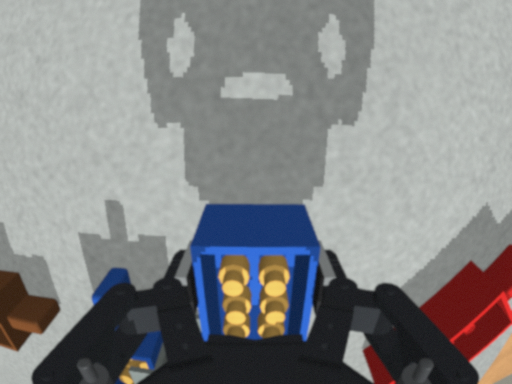

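```bash
python3 -m crank '[{"claw":-1,"tx":0,"ty":-0.25,"tz":0,"rx":0,"ry":0,"rz":0},{"claw":-1,"tx":0,"ty":-0.3,"tz":0,"rx":0,"ry":0,"rz":0},{"claw":-1,"tx":0,"ty":-0.3,"tz":0,"rx":0,"ry":0,"rz":0},{"claw":-1,"tx":0,"ty":-0.3,"tz":0,"rx":0,"ry":0,"rz":0},{"claw":-1,"tx":0,"ty":-0.35,"tz":0,"rx":0,"ry":0,"rz":0}]'
python3 -m crank '[{"claw":-1,"tx":0,"ty":-0.35,"tz":0,"rx":0,"ry":0,"rz":0},{"claw":-1,"tx":0,"ty":0,"tz":-0.15,"rx":0,"ry":0,"rz":0},{"claw":-1,"tx":0,"ty":0,"tz":-0.15,"rx":0,"ry":0,"rz":0},{"claw":-1,"tx":0,"ty":0,"tz":-0.1,"rx":0,"ry":0,"rz":0},{"claw":-1,"tx":0,"ty":0,"tz":0,"rx":0,"ry":0,"rz":0}]'
python3 - <<'E'
from h import *
go([.635,.12,.13],np.radians(-87.7)); cv2.imwrite('pics/t4.png',imaging.capture('scene'))
E
```

```text
time: 5.4
eef_pos: [0.6288, 0.0877, 0.0952]
orientation: [[0.999, 0.042, -0.001], [0.042, -0.999, 0.0], [-0.001, -0.0, -1.0]]
wrist_force: [0.9, -0.6, -3.5]
grip_width: 0.643
time: 5.9
eef_pos: [0.6289, 0.1135, 0.129]
orientation: [[0.999, 0.04, 0.002], [0.04, -0.999, 0.0], [0.002, -0.0, -1.0]]
wrist_force: [0.0, -0.4, -3.4]
grip_width: 0.644
t 5.9 pos [0.6289 0.1135 0.129 ] w 0.644 F [ 0.  -0.4 -3.4] q [ 0.04  0.6  -0.43  1.8   0.33  0.82 -0.51]
shift units [ 0.08  -0.078 -0.013] mm [ 6.4 -6.2 -1. ] rows>= 1.0
turn units [-5.000e-04 -5.000e-04  5.001e-01] deg [-9.000e-02 -9.000e-02  9.001e+01]
```

View pics/t4.png

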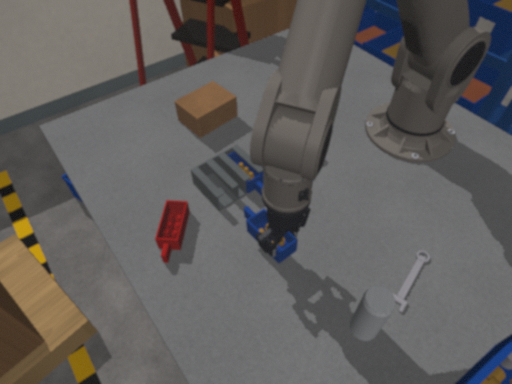

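```bash
python3 -m crank '[{"claw":-1,"tx":0.08,"ty":-0.08,"tz":0,"rx":0,"ry":0,"rz":0.04},{"claw":-1,"tx":0,"ty":0,"tz":0,"rx":0,"ry":0,"rz":0.046},{"claw":-1,"tx":0,"ty":0,"tz":0,"rx":0,"ry":0,"rz":0.046},{"claw":-1,"tx":0,"ty":0,"tz":0,"rx":0,"ry":0,"rz":0.046},{"claw":-1,"tx":0,"ty":0,"tz":0,"rx":0,"ry":0,"rz":0.046}]'
python3 -m crank '[{"claw":-1,"tx":0,"ty":0,"tz":0,"rx":0,"ry":0,"rz":0.046},{"claw":-1,"tx":0,"ty":0,"tz":0,"rx":0,"ry":0,"rz":0.046},{"claw":-1,"tx":0,"ty":0,"tz":0,"rx":0,"ry":0,"rz":0.046},{"claw":-1,"tx":0,"ty":0,"tz":0,"rx":0,"ry":0,"rz":0.046},{"claw":-1,"tx":0,"ty":0,"tz":0,"rx":0,"ry":0,"rz":0.046}]'
python3 -m crank '[{"claw":-1,"tx":0,"ty":0,"tz":0.15,"rx":0,"ry":0,"rz":0.046},{"claw":-1,"tx":0,"ty":0,"tz":0.15,"rx":0,"ry":0,"rz":0},{"claw":-1,"tx":0,"ty":0,"tz":0.1,"rx":0,"ry":0,"rz":0},{"claw":-1,"tx":0,"ty":0,"tz":0,"rx":0,"ry":0,"rz":0},{"claw":-1,"tx":0,"ty":0,"tz":0,"rx":0,"ry":0,"rz":0}]'
python3 - <<'E'
from h import *
go([.635,.12,.09],np.radians(-87.7)); shot('w5'); cv2.imwrite('pics/t5.png',imaging.capture('top'))
E
```

```text
time: 6.45
eef_pos: [0.6341, 0.1201, 0.127]
orientation: [[0.784, -0.62, -0.001], [-0.62, -0.784, -0.0], [-0.0, 0.001, -1.0]]
wrist_force: [0.3, 0.1, -2.3]
grip_width: 0.646
time: 6.95
eef_pos: [0.6341, 0.1202, 0.127]
orientation: [[0.178, -0.984, -0.001], [-0.984, -0.178, -0.0], [0.0, 0.001, -1.0]]
wrist_force: [-0.2, -0.3, -3.9]
grip_width: 0.641
time: 7.45
eef_pos: [0.6342, 0.1207, 0.0953]
orientation: [[0.043, -0.999, -0.001], [-0.999, -0.043, 0.0], [-0.0, 0.001, -1.0]]
wrist_force: [0.3, -0.3, -2.1]
grip_width: 0.646
t 7.45 pos [0.6342 0.1207 0.0953] w 0.646 F [ 0.3 -0.3 -2.1] q [-0.25  0.62 -0.05  1.81  0.04  0.71 -1.85]
shift units [ 0.009 -0.009  0.066] mm [ 0.7 -0.7  5.3] rows>= 1.0
turn units [0.0002 0.     0.001 ] deg [0.03 0.   0.19]
```

View pics/w5.png

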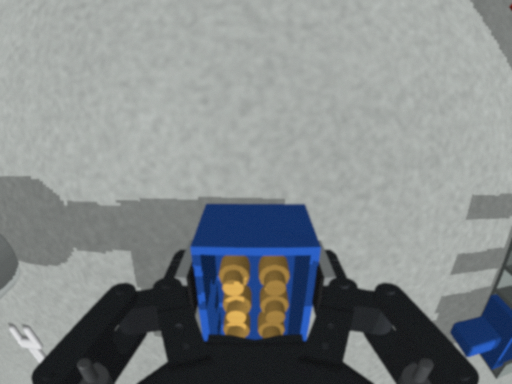

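View pics/t5.png

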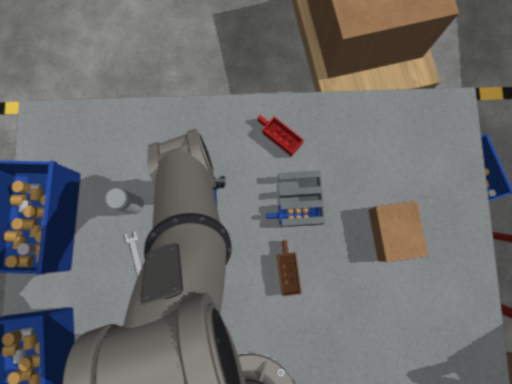

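```bash
python3 -m crank '[{"claw":-1,"tx":0,"ty":0,"tz":0.05,"rx":0,"ry":0,"rz":0},{"claw":-1,"tx":0,"ty":0,"tz":0.04,"rx":0,"ry":0,"rz":0},{"claw":-1,"tx":0,"ty":0,"tz":0,"rx":0,"ry":0,"rz":0}]'
```

```text
time: 7.85
eef_pos: [0.6352, 0.1211, 0.0889]
orientation: [[0.042, -0.999, 0.002], [-0.999, -0.042, 0.001], [-0.0, -0.002, -1.0]]
wrist_force: [2.7, -0.4, 5.1]
grip_width: 0.64
```

```bash
python3 -m crank '[{"claw":0.6,"tx":0,"ty":0,"tz":0,"rx":0,"ry":0,"rz":0},{"claw":1,"tx":0,"ty":0,"tz":0,"rx":0,"ry":0,"rz":0},{"claw":1,"tx":0,"ty":0,"tz":-0.3,"rx":0,"ry":0,"rz":0},{"claw":1,"tx":0,"ty":0,"tz":-0.6,"rx":0,"ry":0,"rz":0},{"claw":1,"tx":0,"ty":0,"tz":-0.6,"rx":0,"ry":0,"rz":0}]'
python3 -m crank '[{"claw":1,"tx":0,"ty":0,"tz":-0.3,"rx":0,"ry":0,"rz":-0.047},{"claw":1,"tx":0,"ty":0,"tz":0,"rx":0,"ry":0,"rz":-0.047},{"claw":1,"tx":0,"ty":0,"tz":0,"rx":0,"ry":0,"rz":-0.047},{"claw":1,"tx":0,"ty":0,"tz":0,"rx":0,"ry":0,"rz":-0.047},{"claw":1,"tx":0,"ty":0,"tz":0,"rx":0,"ry":0,"rz":-0.047}]'
python3 -m crank '[{"claw":1,"tx":0,"ty":0,"tz":0,"rx":0,"ry":0,"rz":-0.047},{"claw":1,"tx":0,"ty":0,"tz":0,"rx":0,"ry":0,"rz":-0.047},{"claw":1,"tx":0,"ty":0,"tz":0,"rx":0,"ry":0,"rz":-0.047},{"claw":1,"tx":0,"ty":0,"tz":0,"rx":0,"ry":0,"rz":-0.047},{"claw":1,"tx":0,"ty":0,"tz":0,"rx":0,"ry":0,"rz":-0.047}]'
python3 -m crank '[{"claw":1,"tx":0,"ty":0,"tz":0,"rx":0,"ry":0,"rz":-0.047},{"claw":1,"tx":0,"ty":0,"tz":0,"rx":0,"ry":0,"rz":-0.047},{"claw":1,"tx":0,"ty":0,"tz":0,"rx":0,"ry":0,"rz":-0.047},{"claw":1,"tx":0,"ty":0,"tz":0,"rx":0,"ry":0,"rz":-0.047},{"claw":1,"tx":0,"ty":0,"tz":0,"rx":0,"ry":0,"rz":-0.047}]'
python3 -m crank '[{"claw":1,"tx":0,"ty":0,"tz":0,"rx":0,"ry":0,"rz":-0.047},{"claw":1,"tx":0,"ty":0,"tz":0,"rx":0,"ry":0,"rz":-0.047},{"claw":1,"tx":0,"ty":0,"tz":0,"rx":0,"ry":0,"rz":-0.047},{"claw":1,"tx":0,"ty":0,"tz":0,"rx":0,"ry":0,"rz":-0.047},{"claw":1,"tx":0,"ty":0,"tz":0,"rx":0,"ry":0,"rz":-0.047}]'
python3 - <<'E'
from h import *
go([.515,.116,.22],np.radians(92.4))
E
```

```text
time: 8.35
eef_pos: [0.6336, 0.1208, 0.209]
orientation: [[0.042, -0.999, -0.002], [-0.999, -0.042, -0.0], [0.0, 0.002, -1.0]]
wrist_force: [1.0, 0.3, 0.0]
grip_width: 0.998
time: 8.85
eef_pos: [0.6341, 0.1209, 0.2324]
orientation: [[0.708, -0.707, -0.0], [-0.707, -0.708, -0.0], [-0.0, 0.0, -1.0]]
wrist_force: [1.1, -0.5, 0.2]
grip_width: 1.002
time: 9.35
eef_pos: [0.6341, 0.1208, 0.2323]
orientation: [[0.999, -0.046, -0.0], [-0.046, -0.999, -0.0], [-0.0, 0.0, -1.0]]
wrist_force: [0.5, -0.3, 0.1]
grip_width: 1.004
time: 9.85
eef_pos: [0.6341, 0.1209, 0.2322]
orientation: [[0.77, 0.638, -0.0], [0.638, -0.77, -0.0], [-0.0, -0.0, -1.0]]
wrist_force: [0.0, 0.0, -0.3]
grip_width: 1.0
time: 10.35
eef_pos: [0.6341, 0.1208, 0.2323]
orientation: [[0.14, 0.99, -0.0], [0.99, -0.14, -0.0], [-0.0, -0.0, -1.0]]
wrist_force: [0.7, -0.1, -0.6]
grip_width: 0.999
t 10.35 pos [0.6341 0.1208 0.2323] w 0.999 F [ 0.7 -0.1 -0.6] q [ 0.22  0.54 -0.69  1.71  0.39  1.04  0.83]
shift units [-0.268 -1.466  0.153] mm [ -21.5 -117.3   12.3] rows>= 3.0
turn units [-0.0001  0.     -0.0581] deg [-1.000e-02  1.000e-02 -1.047e+01]
```

```bash
python3 -m crank '[{"claw":1,"tx":0,"ty":0,"tz":0,"rx":0,"ry":0,"rz":-0.029},{"claw":1,"tx":0,"ty":0,"tz":0,"rx":0,"ry":0,"rz":-0.029},{"claw":1,"tx":0,"ty":-0.5,"tz":0,"rx":0,"ry":0,"rz":0},{"claw":1,"tx":0,"ty":-0.5,"tz":0,"rx":0,"ry":0,"rz":0},{"claw":1,"tx":0,"ty":-0.48,"tz":0,"rx":0,"ry":0,"rz":0}]'
python3 - <<'E'
from h import *
go([.515,.116,.22],np.radians(92.4)); shot('w6')
E
```

```text
time: 10.85
eef_pos: [0.5142, 0.1166, 0.2319]
orientation: [[-0.035, 0.999, -0.001], [0.999, 0.035, -0.0], [-0.0, -0.001, -1.0]]
wrist_force: [0.1, 0.5, 1.0]
grip_width: 1.0
t 10.85 pos [0.5142 0.1166 0.2319] w 1.0 F [0.1 0.5 1. ] q [ 0.32  0.37 -0.8   1.97  0.33  0.94  0.96]
shift units [-0.007  0.01   0.149] mm [-0.6  0.8 11.9] rows>= 1.0
turn units [-0.0002  0.     -0.0021] deg [-0.04  0.   -0.38]
```

View pics/w6.png

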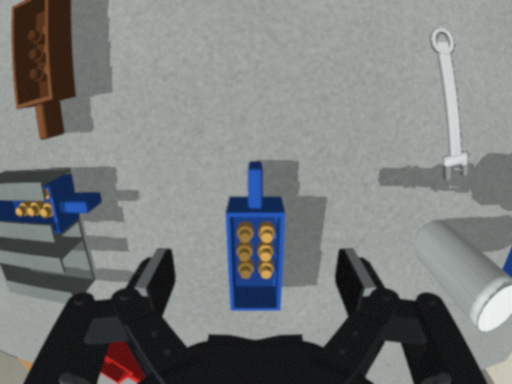

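```bash
python3 - <<'E'
from h import *
wzoom('w6',205,150,100,170,3.5)
E
```

```text
(no output)
```

View pics/w6z.png

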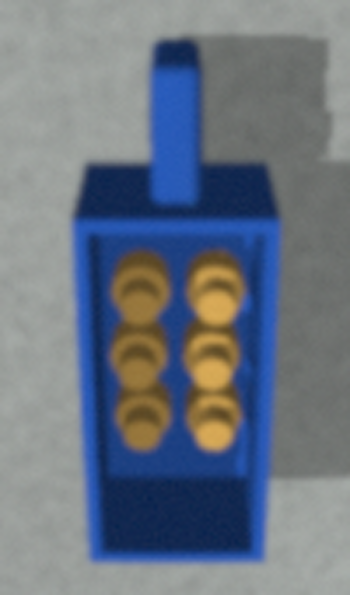

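```bash
python3 - <<'E'
from h import *
q=lambda P:[((u+.5)/3.5-.5+205,(v+.5)/3.5-.5+150) for u,v in P]
a=won('w6',q([(74,218),(280,218),(92,560),(264,560)]),.046); b=won('w6',q([(151,66),(199,66)]),.038)
print(a.round(4),b.round(4))
f=a[:2].mean(0);k=a[2:].mean(0);t=b.mean(0);print(f,k,t, 'yaw bin x',np.degrees(np.arctan2(*(k-t)[1::-1])),np.degrees(np.arctan2(*(k-f)[1::-1])),'len',np.linalg.norm(k-t),np.linalg.norm(k-f))
y=np.radians(92.0)
g=t+(k-t)/np.linalg.norm(k-t)*.018
go([g[0],g[1],.079],y)
E
```

```text
[[0.5396 0.089  0.046 ]
 [0.5377 0.1441 0.046 ]
 [0.6596 0.0934 0.046 ]
 [0.6577 0.1487 0.046 ]] [[0.4992 0.1084 0.038 ]
 [0.4987 0.121  0.038 ]]
[0.53867495 0.11657867 0.046     ] [0.6586257  0.12104051 0.046     ] [0.49895016 0.11468989 0.038     ] yaw bin x 2.2775679145172423 2.1302632434713074 len 0.16000190288859825 0.12003370884984853
t 10.9 pos [0.5088 0.1166 0.2315] w 0.998 F [-4.5  1.4  0.1] q [ 0.32  0.36 -0.8   1.98  0.33  0.94  0.96]
shift units [-0.014  0.108  1.906] mm [ -1.1   8.7 152.4] rows>= 4.0
turn units [-0.0012  0.0008  0.0008] deg [-0.22  0.14  0.15]
```

```bash
python3 -m crank '[{"claw":0.3,"tx":-0.01,"ty":0.1,"tz":0.3,"rx":0,"ry":0,"rz":0},{"claw":0.3,"tx":0,"ty":0,"tz":0.5,"rx":0,"ry":0,"rz":0},{"claw":0.3,"tx":0,"ty":0,"tz":0,"rx":0,"ry":0,"rz":0},{"claw":0.3,"tx":0,"ty":0,"tz":0,"rx":0,"ry":0,"rz":0}]'
python3 - <<'E'
from h import *
go([.5169,.1154,.080],np.radians(92.2)); shot('w7')
E
```

```text
time: 11.3
eef_pos: [0.5237, 0.1165, 0.1687]
orientation: [[-0.036, 0.999, -0.002], [0.999, 0.036, 0.0], [0.0, -0.002, -1.0]]
wrist_force: [-0.2, 0.7, 0.3]
grip_width: 0.648
t 11.3 pos [0.5237 0.1165 0.1687] w 0.648 F [-0.2  0.7  0.3] q [ 0.27  0.47 -0.75  2.    0.43  0.83  0.89]
shift units [-0.011 -0.084  1.109] mm [-0.9 -6.7 88.7] rows>= 2.0
turn units [-0.0005 -0.0001 -0.0008] deg [-0.09 -0.01 -0.14]
```

View pics/w7.png

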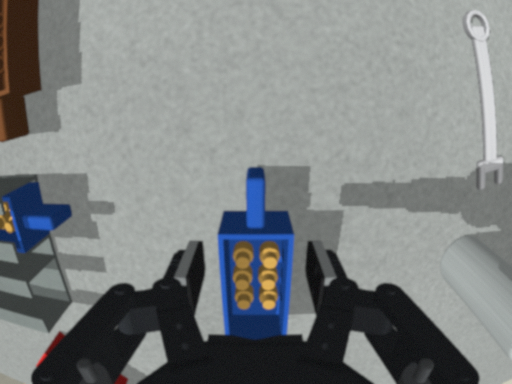

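```bash
python3 -m crank '[{"claw":0.1,"tx":-0.01,"ty":-0.08,"tz":0.3,"rx":0,"ry":0,"rz":0},{"claw":0.1,"tx":0,"ty":0,"tz":0.4,"rx":0,"ry":0,"rz":0},{"claw":0.1,"tx":0,"ty":0,"tz":0,"rx":0,"ry":0,"rz":0},{"claw":0.1,"tx":0,"ty":0,"tz":0,"rx":0,"ry":0,"rz":0}]'
python3 - <<'E'
from h import *
go([.5169,.1154,.080],np.radians(92.2))
E
```

```text
time: 11.75
eef_pos: [0.5182, 0.1157, 0.1139]
orientation: [[-0.036, 0.999, 0.001], [0.999, 0.036, 0.0], [0.0, 0.001, -1.0]]
wrist_force: [-0.4, 0.6, 0.4]
grip_width: 0.547
t 11.75 pos [0.5182 0.1157 0.1139] w 0.547 F [-0.4  0.6  0.4] q [ 0.22  0.54 -0.69  2.04  0.51  0.73  0.81]
shift units [-0.003 -0.016  0.423] mm [-0.2 -1.3 33.9] rows>= 1.0
turn units [ 0.0002 -0.0001 -0.0009] deg [ 0.04 -0.02 -0.16]
```

```bash
python3 -m crank '[{"claw":0.1,"tx":0,"ty":-0.015,"tz":0.25,"rx":0,"ry":0,"rz":0},{"claw":0.1,"tx":0,"ty":0,"tz":0.17,"rx":0,"ry":0,"rz":0},{"claw":0.1,"tx":0,"ty":0,"tz":0,"rx":0,"ry":0,"rz":0},{"claw":-1,"tx":0,"ty":0,"tz":0,"rx":0,"ry":0,"rz":0},{"claw":-1,"tx":0,"ty":0,"tz":0,"rx":0,"ry":0,"rz":0}]' 100
python3 -m crank '[{"claw":-1,"tx":0,"ty":0,"tz":0,"rx":0,"ry":0,"rz":0},{"claw":-1,"tx":0,"ty":0,"tz":0,"rx":0,"ry":0,"rz":0},{"claw":-1,"tx":0,"ty":0,"tz":0,"rx":0,"ry":0,"rz":0}]' 100
```

```text
time: 12.25
eef_pos: [0.5169, 0.1154, 0.0797]
orientation: [[-0.035, 0.999, 0.001], [0.999, 0.035, 0.0], [0.0, 0.001, -1.0]]
wrist_force: [0.6, 0.4, 0.3]
grip_width: 0.22
time: 12.55
eef_pos: [0.5169, 0.1155, 0.0798]
orientation: [[-0.035, 0.999, 0.001], [0.999, 0.035, 0.0], [0.0, 0.001, -1.0]]
wrist_force: [-2.8, 0.2, 9.4]
grip_width: 0.146
```

```bash
python3 -m crank '[{"claw":-1,"tx":0,"ty":0,"tz":-0.1,"rx":0,"ry":0,"rz":0},{"claw":-1,"tx":0,"ty":0,"tz":-0.2,"rx":0,"ry":0,"rz":0},{"claw":-1,"tx":0,"ty":0,"tz":-0.2,"rx":0,"ry":0,"rz":0},{"claw":-1,"tx":0,"ty":0,"tz":0,"rx":0,"ry":0,"rz":0}]' 110
python3 - <<'E'
from h import *
go([.625,.13,.12],np.radians(2.15)); cv2.imwrite('pics/s8.png',imaging.capture('scene')[150:320,180:400])
im=cv2.imread('pics/s8.png'); cv2.imwrite('pics/s8.png',cv2.resize(im,None,fx=3.5,fy=3.5))
E
```

```text
time: 12.95
eef_pos: [0.5176, 0.1155, 0.1215]
orientation: [[-0.035, 0.999, 0.004], [0.999, 0.035, 0.001], [0.0, 0.004, -1.0]]
wrist_force: [-0.5, 0.1, -3.3]
grip_width: 0.145
t 12.95 pos [0.5176 0.1155 0.1215] w 0.145 F [-0.5  0.1 -3.3] q [ 0.22  0.53 -0.7   2.04  0.5   0.74  0.82]
shift units [0.135 1.349 0.024] mm [ 10.8 107.9   1.9] rows>= 3.0
turn units [ 0.0008 -0.001   0.4992] deg [ 0.15 -0.19 89.85]
```

View pics/s8.png

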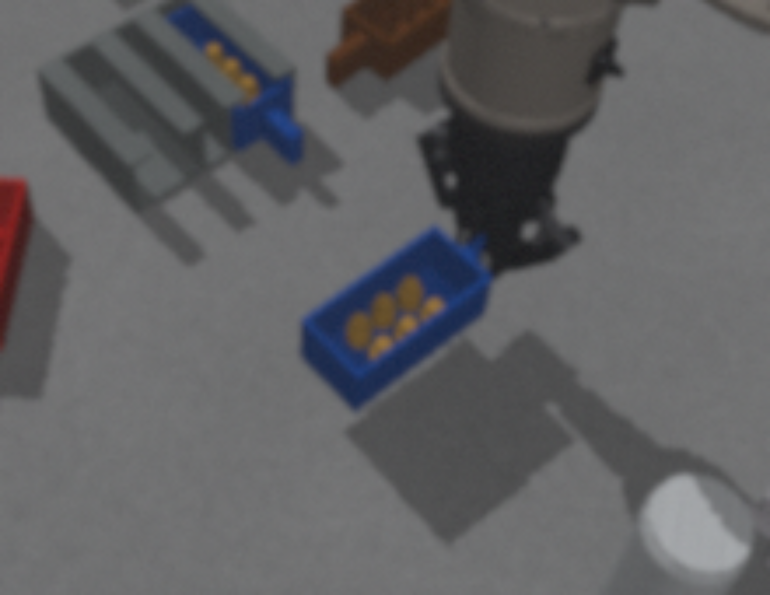

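```bash
python3 -m crank '[{"claw":-1,"tx":0.045,"ty":0.3,"tz":0,"rx":0,"ry":0,"rz":0},{"claw":-1,"tx":0.045,"ty":0.35,"tz":0,"rx":0,"ry":0,"rz":0},{"claw":-1,"tx":0.045,"ty":0.35,"tz":0,"rx":0,"ry":0,"rz":0},{"claw":-1,"tx":0,"ty":0.35,"tz":0,"rx":0,"ry":0,"rz":0},{"claw":-1,"tx":0,"ty":0,"tz":0,"rx":0,"ry":0,"rz":0.03}]'
python3 -m crank '[{"claw":-1,"tx":0,"ty":0,"tz":0,"rx":0,"ry":0,"rz":0.044},{"claw":-1,"tx":0,"ty":0,"tz":0,"rx":0,"ry":0,"rz":0.044},{"claw":-1,"tx":0,"ty":0,"tz":0,"rx":0,"ry":0,"rz":0.044},{"claw":-1,"tx":0,"ty":0,"tz":0,"rx":0,"ry":0,"rz":0.044},{"claw":-1,"tx":0,"ty":0,"tz":0,"rx":0,"ry":0,"rz":0.044}]'
python3 -m crank '[{"claw":-1,"tx":0,"ty":0,"tz":0,"rx":0,"ry":0,"rz":0.044},{"claw":-1,"tx":0,"ty":0,"tz":0,"rx":0,"ry":0,"rz":0.044},{"claw":-1,"tx":0,"ty":0,"tz":0,"rx":0,"ry":0,"rz":0.044},{"claw":-1,"tx":0,"ty":0,"tz":0,"rx":0,"ry":0,"rz":0.044},{"claw":-1,"tx":0,"ty":0,"tz":0,"rx":0,"ry":0,"rz":0.044}]'
python3 -m crank '[{"claw":-1,"tx":0,"ty":0,"tz":0,"rx":0,"ry":0,"rz":0.03},{"claw":-1,"tx":0,"ty":0,"tz":0,"rx":0,"ry":0,"rz":0},{"claw":-1,"tx":0,"ty":0,"tz":0,"rx":0,"ry":0,"rz":0}]'
python3 - <<'E'
from h import *
go([.626,.12,.12],np.radians(2.15)); shot('w9')
E
```

```text
time: 13.5
eef_pos: [0.6268, 0.1294, 0.1181]
orientation: [[0.061, 0.998, 0.001], [0.998, -0.061, 0.001], [0.001, 0.001, -1.0]]
wrist_force: [0.3, 0.8, -3.5]
grip_width: 0.147
time: 14.0
eef_pos: [0.6237, 0.1296, 0.1182]
orientation: [[0.686, 0.728, -0.001], [0.728, -0.686, -0.0], [-0.001, -0.0, -1.0]]
wrist_force: [-0.1, 0.4, -3.0]
grip_width: 0.144
time: 14.5
eef_pos: [0.6237, 0.1297, 0.1183]
orientation: [[0.992, 0.123, -0.001], [0.123, -0.992, -0.0], [-0.001, 0.0, -1.0]]
wrist_force: [-0.5, 0.6, -2.7]
grip_width: 0.148
time: 14.8
eef_pos: [0.6238, 0.1299, 0.1185]
orientation: [[0.999, 0.039, -0.0], [0.039, -0.999, -0.0], [-0.0, 0.0, -1.0]]
wrist_force: [-0.3, 0.7, -3.3]
grip_width: 0.149
t 14.8 pos [0.6238 0.1299 0.1185] w 0.149 F [-0.3  0.7 -3.3] q [-0.09  0.59 -0.29  1.81  0.23  0.77 -0.46]
shift units [ 0.022  0.124 -0.019] mm [ 1.8  9.9 -1.5] rows>= 1.0
turn units [0.     0.0001 0.0003] deg [0.01 0.01 0.06]
```

View pics/w9.png

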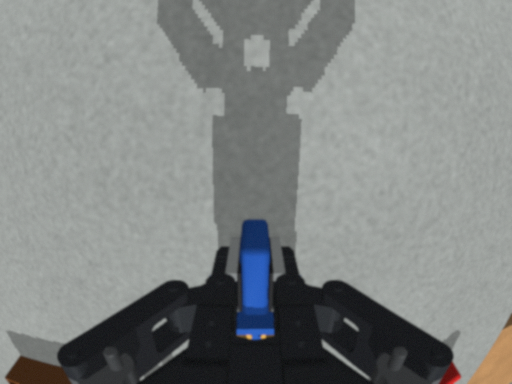

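```bash
python3 - <<'E'
from h import *
for n,(x0,y0,w,h) in {'top':(190,150,150,100),'scene':(170,130,150,120)}.items():
    im=imaging.capture(n); cv2.imwrite(f'pics/{n}10.png',im); im=im[y0:y0+h,x0:x0+w]
    cv2.imwrite(f'pics/{n}10z.png',cv2.resize(im,None,fx=5.,fy=5.,interpolation=cv2.INTER_CUBIC)[:600,:800])
E
```

```text
(no output)
```

View pics/top10z.png

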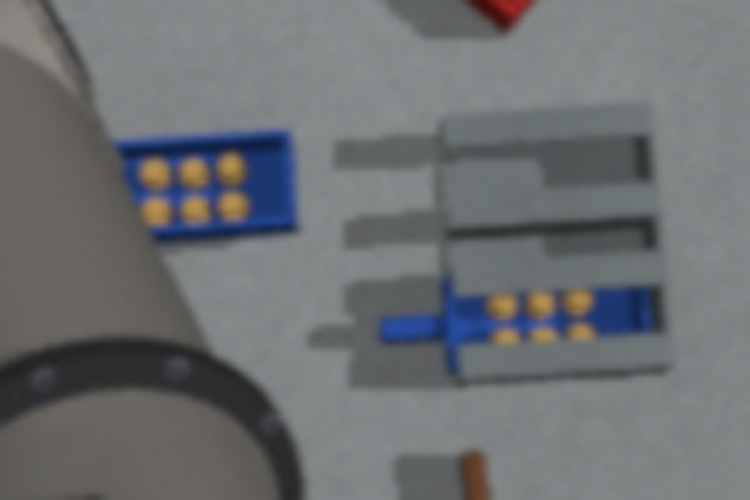

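View pics/scene10z.png

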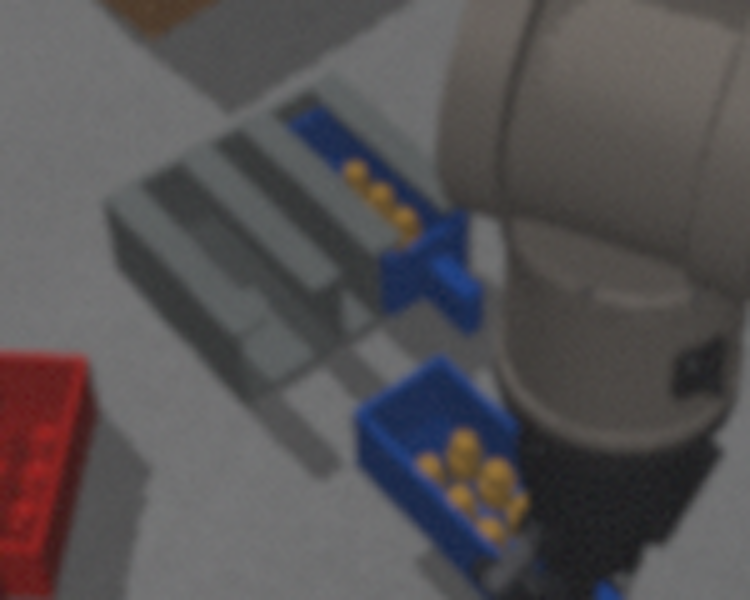

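```bash
python3 - <<'E'
from h import *
q=lambda P:[((u+.5)/5-.5+190,(v+.5)/5-.5+150) for u,v in P]
qs=lambda P:[((u+.5)/5-.5+170,(v+.5)/5-.5+130) for u,v in P]
A=[onz('top',p,.0845) for p in q([(293,131),(298,231)])]; B=[onz('top',p,.06) for p in q([(441,118),(457,378),(655,103),(672,367)])]
print(np.round(A,4),np.round(B,4))
A2=[onz('scene',p,.0845) for p in qs([(357,412),(438,358)])]; B2=[onz('scene',p,.06) for p in qs([(247,397),(468,209),(107,200),(333,75)])]
print(np.round(A2,4),np.round(B2,4))
E
```

```text
[[ 0.6559 -0.0126  0.0845]
 [ 0.5966 -0.0143  0.0845]] [[ 0.6665 -0.1006  0.06  ]
 [ 0.5106 -0.105   0.06  ]
 [ 0.6721 -0.2288  0.06  ]
 [ 0.514  -0.2309  0.06  ]]
[[ 0.6558 -0.0085  0.0845]
 [ 0.6046 -0.0115  0.0845]] [[ 0.6849 -0.0645  0.06  ]
 [ 0.5183 -0.0994  0.06  ]
 [ 0.6725 -0.2233  0.06  ]
 [ 0.517  -0.2302  0.06  ]]
```

```bash
python3 -m crank '[{"claw":-1,"tx":0.037,"ty":0.2,"tz":0.2,"rx":0,"ry":0,"rz":0},{"claw":-1,"tx":0,"ty":0.3,"tz":0.18,"rx":0,"ry":0,"rz":0},{"claw":-1,"tx":0,"ty":0.3,"tz":0,"rx":0,"ry":0,"rz":0},{"claw":-1,"tx":0,"ty":0,"tz":0,"rx":0,"ry":0,"rz":0},{"claw":-1,"tx":0,"ty":0,"tz":0,"rx":0,"ry":0,"rz":0}]'
python3 - <<'E'
from h import *
s=bot.read_state()
y=s['eef_pos'][1]; go([.635-.0375*(y+.1024),y,.0875],np.radians(2.15))
for n,(x0,y0,w,h) in {'top':(230,160,110,75),'scene':(170,130,110,85)}.items():
    im=imaging.capture(n); cv2.imwrite(f'pics/{n}11.png',im); im=im[y0:y0+h,x0:x0+w]
    cv2.imwrite(f'pics/{n}11z.png',cv2.resize(im,None,fx=7.,fy=7.,interpolation=cv2.INTER_CUBIC)[:600,:800])
E
```

```text
time: 15.45
eef_pos: [0.6292, 0.0646, 0.0877]
orientation: [[0.999, 0.034, -0.001], [0.034, -0.999, -0.0], [-0.001, 0.0, -1.0]]
wrist_force: [-0.3, 1.2, -2.3]
grip_width: 0.145
t 15.45 pos [0.6292 0.0646 0.0877] w 0.145 F [-0.3  1.2 -2.3] q [ 0.01  0.63 -0.28  1.83  0.25  0.72 -0.38]
shift units [-0.005 -0.     0.003] mm [-0.4 -0.   0.2] rows>= 1.0
turn units [ 0.      0.0002 -0.0011] deg [ 0.01  0.03 -0.19]
```

View pics/top11z.png

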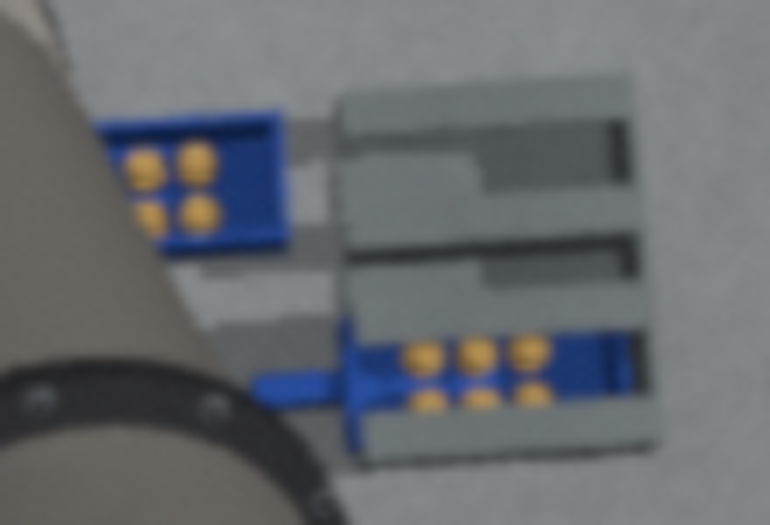

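View pics/scene11z.png

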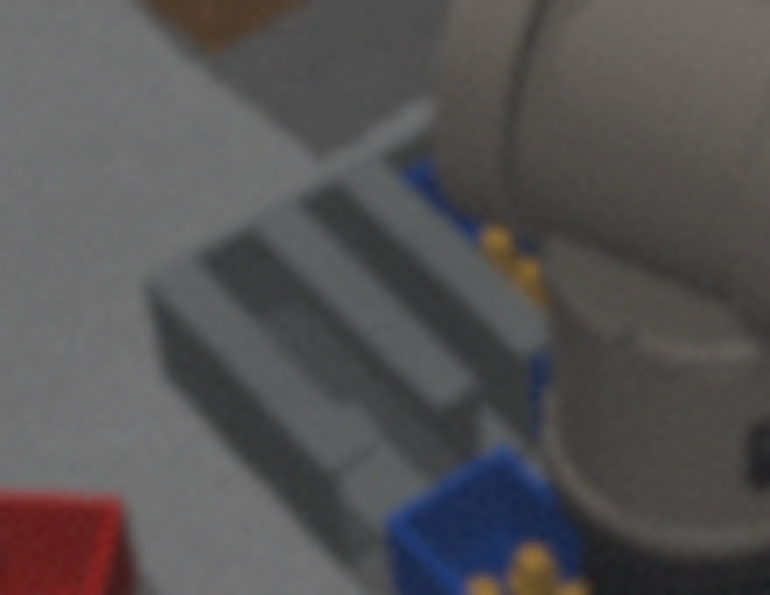

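```bash
python3 - <<'E'
from h import *
q=lambda P:[((u+.5)/7-.5+230,(v+.5)/7-.5+160) for u,v in P]
A=np.array([onz('top',p,.0535) for p in q([(282,110),(288,249)])]); B=np.array([onz('top',p,.06) for p in q([(338,95),(361,463),(632,74),(660,449)])])
print(A.round(4),B.round(4))
ax=(B[2]-B[0]+B[3]-B[1])[:2]; ax/=np.linalg.norm(ax); ay=np.array([-ax[1],ax[0]])
o=(B[0]+B[1])[:2]/2
m=A.mean(0)[:2]-o; print('ax',ax,'bin end in holder x,y',m@ax,m@ay,'corner y',[(a[:2]-o)@ay for a in A])
E
```

```text
[[ 0.6622 -0.0768  0.0535]
 [ 0.6016 -0.0776  0.0535]] [[ 0.6667 -0.1008  0.06  ]
 [ 0.5091 -0.1053  0.06  ]
 [ 0.6724 -0.2266  0.06  ]
 [ 0.5119 -0.2304  0.06  ]]
ax [ 0.03384855 -0.99942697] bin end in holder x,y -0.02435838038332545 0.04480908266016271 corner y [np.float64(0.07509990235569354), np.float64(0.014518262964631984)]
```

```bash
python3 -m crank '[{"claw":-1,"tx":0,"ty":0.12,"tz":0,"rx":0,"ry":0,"rz":0},{"claw":-1,"tx":0,"ty":0.12,"tz":0,"rx":0,"ry":0,"rz":0},{"claw":-1,"tx":0,"ty":0.1,"tz":0,"rx":0,"ry":0,"rz":0},{"claw":-1,"tx":0,"ty":0.08,"tz":0,"rx":0,"ry":0,"rz":0},{"claw":-1,"tx":0,"ty":0.05,"tz":0,"rx":0,"ry":0,"rz":0}]'
python3 - <<'E'
from h import *
s=bot.read_state()
y=s['eef_pos'][1]; go([.635-.0375*(y+.1024),y,.0875],np.radians(2.15)); print(s['wrist_torque'])
E
```

```text
time: 16.05
eef_pos: [0.6305, 0.0272, 0.0884]
orientation: [[0.999, 0.034, 0.0], [0.034, -0.999, -0.0], [0.0, 0.0, -1.0]]
wrist_force: [0.6, 0.1, -3.0]
grip_width: 0.142
t 16.05 pos [0.6305 0.0272 0.0884] w 0.142 F [ 0.6  0.1 -3. ] q [ 0.06  0.62 -0.28  1.84  0.25  0.71 -0.32]
shift units [-0.005 -0.     0.011] mm [-0.4 -0.   0.9] rows>= 1.0
turn units [ 0.0001 -0.     -0.001 ] deg [ 0.01 -0.   -0.18]
[ 0.24639072  0.00821101 -0.00782824]
```

```bash
python3 -m crank '[{"claw":-1,"tx":0,"ty":0.1,"tz":0,"rx":0,"ry":0,"rz":0},{"claw":-1,"tx":0,"ty":0.1,"tz":0.01,"rx":0,"ry":0,"rz":0},{"claw":-1,"tx":0,"ty":0.1,"tz":0,"rx":0,"ry":0,"rz":0},{"claw":-1,"tx":0,"ty":0.1,"tz":0,"rx":0,"ry":0,"rz":0},{"claw":-1,"tx":0,"ty":0.1,"tz":0,"rx":0,"ry":0,"rz":0}]'
python3 - <<'E'
from h import *
s=bot.read_state()
y=s['eef_pos'][1]; go([.635-.0375*(y+.1024),y,.0875],np.radians(2.15)); print(s['wrist_torque'])
E
```

```text
time: 16.55
eef_pos: [0.6319, -0.0124, 0.0875]
orientation: [[0.999, 0.035, 0.0], [0.035, -0.999, 0.0], [0.0, -0.0, -1.0]]
wrist_force: [0.5, -0.4, -3.4]
grip_width: 0.148
t 16.55 pos [ 0.6319 -0.0124  0.0875] w 0.148 F [ 0.5 -0.4 -3.4] q [ 0.13  0.63 -0.28  1.84  0.25  0.71 -0.25]
shift units [-0.004 -0.     0.   ] mm [-0.3 -0.   0. ] rows>= 1.0
turn units [-0.     -0.     -0.0007] deg [-0.   -0.   -0.13]
[ 0.22809363  0.00835161 -0.02404375]
```

```bash
python3 -m crank '[{"claw":-1,"tx":0,"ty":0.12,"tz":0,"rx":0,"ry":0,"rz":0},{"claw":-1,"tx":0,"ty":0.12,"tz":0,"rx":0,"ry":0,"rz":0},{"claw":-1,"tx":0,"ty":0.12,"tz":0,"rx":0,"ry":0,"rz":0},{"claw":-1,"tx":0,"ty":0.12,"tz":0,"rx":0,"ry":0,"rz":0},{"claw":-1,"tx":0,"ty":0.12,"tz":0,"rx":0,"ry":0,"rz":0}]'
python3 - <<'E'
from h import *
s=bot.read_state()
y=s['eef_pos'][1]; go([.635-.0375*(y+.1024),y,.0875],np.radians(2.15)); print(s['wrist_torque'])
E
```

```text
time: 17.05
eef_pos: [0.6336, -0.0605, 0.0876]
orientation: [[0.999, 0.035, 0.0], [0.035, -0.999, 0.0], [0.0, -0.0, -1.0]]
wrist_force: [-0.5, -0.4, -3.0]
grip_width: 0.146
t 17.05 pos [ 0.6336 -0.0605  0.0876] w 0.146 F [-0.5 -0.4 -3. ] q [ 0.2   0.63 -0.28  1.83  0.25  0.72 -0.18]
shift units [-0.002 -0.     0.001] mm [-0.2 -0.   0.1] rows>= 1.0
turn units [-0.     -0.     -0.0007] deg [-0.   -0.   -0.13]
[ 0.23472669 -0.02365745  0.05506006]
```

```bash
python3 -m crank '[{"claw":-1,"tx":0,"ty":0.1,"tz":0,"rx":0,"ry":0,"rz":0},{"claw":-1,"tx":0,"ty":0.06,"tz":0.01,"rx":0,"ry":0,"rz":0},{"claw":-1,"tx":0,"ty":0.03,"tz":0.01,"rx":0,"ry":0,"rz":0},{"claw":-1,"tx":0,"ty":0.03,"tz":0.01,"rx":0,"ry":0,"rz":0},{"claw":-1,"tx":0,"ty":0,"tz":0,"rx":0,"ry":0,"rz":0}]'
python3 -m crank '[{"claw":-1,"tx":0,"ty":0.03,"tz":0,"rx":0,"ry":0,"rz":0},{"claw":-1,"tx":0,"ty":0,"tz":0,"rx":0,"ry":0,"rz":0}]'
```

```text
time: 17.55
eef_pos: [0.6343, -0.0772, 0.0851]
orientation: [[0.999, 0.035, 0.0], [0.035, -0.999, 0.0], [0.0, -0.0, -1.0]]
wrist_force: [-0.2, -0.6, -1.2]
grip_width: 0.142
time: 17.75
eef_pos: [0.6344, -0.0796, 0.0852]
orientation: [[0.999, 0.035, 0.0], [0.035, -0.999, -0.0], [0.0, 0.0, -1.0]]
wrist_force: [0.8, -0.5, -2.6]
grip_width: 0.146
```

```bash
python3 -m crank '[{"claw":-1,"tx":0,"ty":0.025,"tz":0,"rx":0,"ry":0,"rz":0},{"claw":-1,"tx":0,"ty":0,"tz":0,"rx":0,"ry":0,"rz":0}]'
python3 -m crank '[{"claw":-1,"tx":0,"ty":0.025,"tz":0,"rx":0,"ry":0,"rz":0},{"claw":-1,"tx":0,"ty":0,"tz":0,"rx":0,"ry":0,"rz":0}]'
```

```text
time: 17.95
eef_pos: [0.6344, -0.0818, 0.0852]
orientation: [[0.999, 0.035, 0.0], [0.035, -0.999, -0.0], [0.0, 0.0, -1.0]]
wrist_force: [1.1, -0.7, -1.4]
grip_width: 0.146
time: 18.15
eef_pos: [0.6346, -0.0821, 0.0851]
orientation: [[0.999, 0.036, 0.0], [0.036, -0.999, 0.002], [0.0, -0.002, -1.0]]
wrist_force: [1.6, 7.6, -1.9]
grip_width: 0.148
```

```bash
python3 -m crank '[{"claw":-1,"tx":0,"ty":-0.015,"tz":0.01,"rx":0,"ry":0,"rz":0},{"claw":-1,"tx":0,"ty":0,"tz":0.015,"rx":0,"ry":0,"rz":0},{"claw":-1,"tx":0,"ty":0,"tz":0,"rx":0,"ry":0,"rz":0}]'
```

```text
time: 18.45
eef_pos: [0.6346, -0.0819, 0.0847]
orientation: [[0.999, 0.036, 0.0], [0.036, -0.999, -0.0], [0.0, 0.0, -1.0]]
wrist_force: [-9.4, 4.6, 24.5]
grip_width: 0.145
```

```bash
python3 -m crank '[{"claw":-1,"tx":0,"ty":0,"tz":-0.015,"rx":0,"ry":0,"rz":0},{"claw":-1,"tx":0,"ty":0,"tz":0,"rx":0,"ry":0,"rz":0}]' 40
python3 -m crank '[{"claw":-0.3,"tx":0,"ty":0,"tz":0,"rx":0,"ry":0,"rz":0},{"claw":-0.1,"tx":0,"ty":0,"tz":0,"rx":0,"ry":0,"rz":0},{"claw":-0.1,"tx":0,"ty":0,"tz":0,"rx":0,"ry":0,"rz":0}]' 40
python3 - <<'E'
from h import *
shot('w12')
E
```

```text
time: 18.65
eef_pos: [0.6346, -0.082, 0.0849]
orientation: [[0.999, 0.035, 0.001], [0.035, -0.999, 0.0], [0.001, -0.0, -1.0]]
wrist_force: [-3.4, 3.3, 11.1]
grip_width: 0.146
time: 18.95
eef_pos: [0.6344, -0.0826, 0.0842]
orientation: [[0.999, 0.035, -0.0], [0.035, -0.999, -0.0], [-0.0, 0.0, -1.0]]
wrist_force: [-0.3, 0.1, -0.8]
grip_width: 0.448
```

View pics/w12.png

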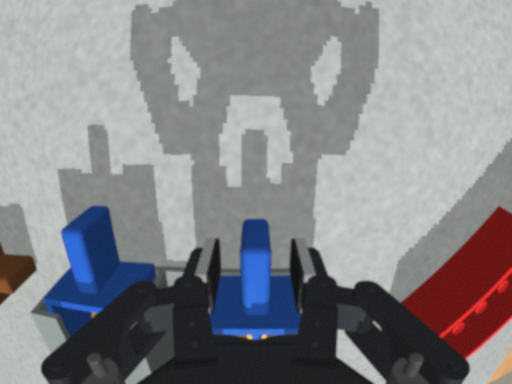

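Released; the pull stands free between the open fingers (px 256,260). Back off straight up and look.

```bash
python3 -m crank '[{"claw":-0.1,"tx":0,"ty":0,"tz":-0.2,"rx":0,"ry":0,"rz":0},{"claw":-0.1,"tx":0,"ty":0,"tz":-0.5,"rx":0,"ry":0,"rz":0},{"claw":-0.1,"tx":0,"ty":0,"tz":-0.6,"rx":0,"ry":0,"rz":0},{"claw":-0.1,"tx":0,"ty":-0.3,"tz":-0.5,"rx":0,"ry":0,"rz":0},{"claw":-0.1,"tx":0,"ty":-0.5,"tz":-0.3,"rx":0,"ry":0,"rz":0}]'
python3 -m crank '[{"claw":-0.1,"tx":-0.4,"ty":0,"tz":0,"rx":0,"ry":0,"rz":0},{"claw":-0.1,"tx":0,"ty":0,"tz":0,"rx":0,"ry":0,"rz":0},{"claw":-0.1,"tx":0,"ty":0,"tz":0,"rx":0,"ry":0,"rz":0},{"claw":-0.1,"tx":0,"ty":0,"tz":0,"rx":0,"ry":0,"rz":0}]'
python3 - <<'E'
from h import *
go([.6,0,.3]); shot('w13'); wzoom('w13',170,170,180,140,4)
cv2.imwrite('pics/top13.png',imaging.capture('top'));cv2.imwrite('pics/scene13.png',imaging.capture('scene'))
E
```

```text
time: 19.5
eef_pos: [0.6329, -0.0205, 0.2571]
orientation: [[1.0, 0.031, 0.004], [0.031, -1.0, -0.001], [0.004, 0.001, -1.0]]
wrist_force: [0.9, 1.0, -0.1]
grip_width: 0.456
time: 19.9
eef_pos: [0.6006, -0.0198, 0.253]
orientation: [[0.999, 0.035, 0.001], [0.035, -0.999, 0.0], [0.001, 0.0, -1.0]]
wrist_force: [0.4, -0.6, -0.5]
grip_width: 0.449
t 19.9 pos [ 0.6006 -0.0198  0.253 ] w 0.449 F [ 0.4 -0.6 -0.5] q [ 0.2   0.38 -0.35  1.81  0.15  0.98 -0.17]
shift units [ 0.001 -0.248 -0.587] mm [  0.1 -19.9 -47. ] rows>= 2.0
```

View pics/w13.png

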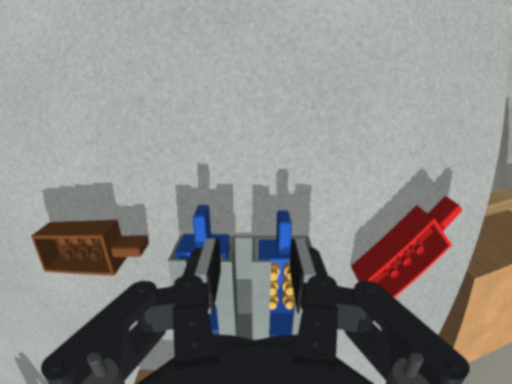

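View pics/w13z.png

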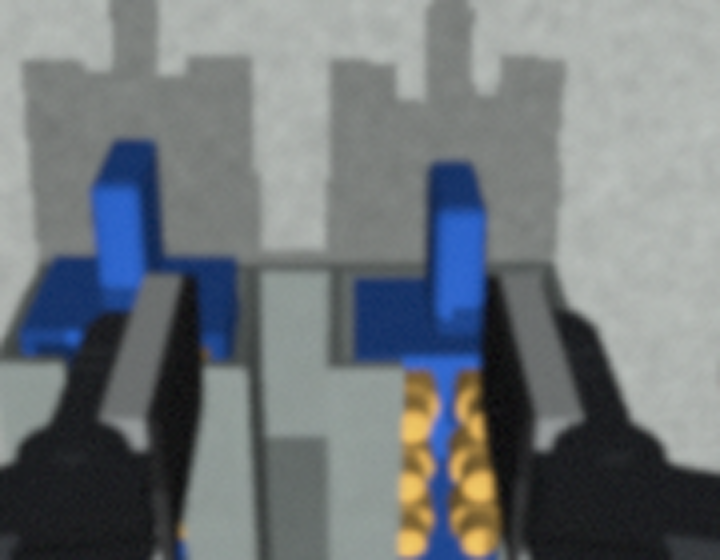

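View pics/scene13.png

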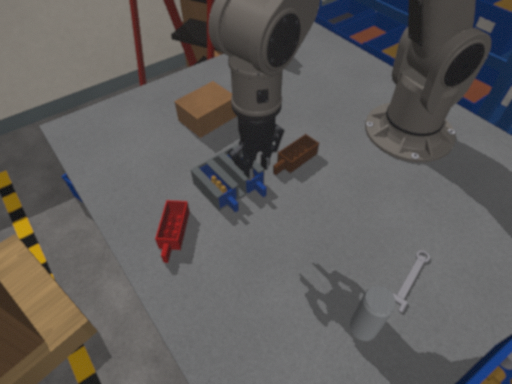

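```bash
python3 - <<'E'
from h import *
q=lambda P:[((u+.5)/4-.5+170,(v+.5)/4-.5+170) for u,v in P]
q1=lambda P:[((u+.5)/4-.5+190,(v+.5)/4-.5+140) for u,v in P]
o=np.array([.5901,-.1041]);ax=np.array([.0375,-.9993]);ay=np.array([.9993,.0375])
def H(P): return [(((p[:2]-o)@ax*1e3).round(1),((p[:2]-o)@ay*1e3).round(1)) for p in P]
print('nb pull tip now',H(won('w13',q([(93,185),(142,185)]),.043)))
print('nb pull tip w1',H(won('w1',q1([(125,80),(174,78)]),.043)))
print('our pull tip',H(won('w13',q([(437,208),(485,208)]),.043)))
print('our front',H(won('w13',q([(356,357)]),.051)),'nb front',H(won('w13',q([(22,338),(236,345)]),.051)))
print('mouth',H(won('w13',q([(330,366),(250,363),(5,360)]),.06)))
a,b=cv2.imread('pics/top0.png'),cv2.imread('pics/top13.png')
def t(u,v,z): return onz('top',(u,v),z)
cv2.imwrite('pics/cmp.png',np.hstack([cv2.resize(i[165:230,250:330],None,fx=4.8,fy=4.8,interpolation=cv2.INTER_CUBIC) for i in (a,b)]))
E
```

```text
nb pull tip now [(np.float64(-44.3), np.float64(-50.2)), (np.float64(-44.4), np.float64(-37.2))]
nb pull tip w1 [(np.float64(-43.5), np.float64(-50.0)), (np.float64(-44.0), np.float64(-35.9))]
our pull tip [(np.float64(-37.7), np.float64(39.4)), (np.float64(-37.6), np.float64(52.0))]
our front [(np.float64(2.6), np.float64(18.3))] nb front [(np.float64(-2.0), np.float64(-72.5)), (np.float64(-1.2), np.float64(-13.7))]
mouth [(np.float64(-0.3), np.float64(11.4)), (np.float64(-1.2), np.float64(-9.4)), (np.float64(-0.3), np.float64(-75.4))]
```

View pics/cmp.png

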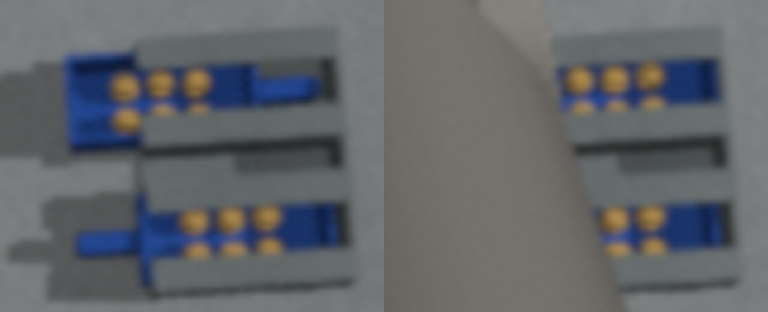

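```bash
python3 - <<'E'
from cell import workorder
print(workorder.finish_job())
E
```

```text
the job is handed in; nothing more can be done
None
```

The wrongly inserted bin is back in its own bay (the one at holder y = +45 mm), turned round with its pull pointing out. I handed the job in at about 20 s of the 72 s allowed.

**How it went:** I gripped the tray at its plain end and drew it straight out. I turned it 90° and set it down on the bench. I then took it again by the pull, turned it the other 90° and slid it in until it met the back wall, at about 8 N. After that I seated it, let go and lifted the gripper clear.

**Last checks:**
- **Bin:** the pull tip is 37.7 mm out from the mouth, which puts the bin's origin at about 42.3 mm. That is at the back wall, the deep end of the 40–42 mm range given. The tray front is level with the mouth to about 2.6 mm inside it, and the bin sits centred in the bay and level.
- **Neighbour:** its pull tip was 43.8 mm out before and 44.4 mm out now, which is within measuring error. It stood about 4 mm further out than "fully home" from the start, and I left it that way.
- **Bystanders:** I never touched the oil can, wrench, carton or the brown and red look-alikes. They look unmoved in the last scene picture, but I did not measure their positions again.
- **Forces:** the highest wrist force I read was about 27 N, while seating the bin.

**Where the cameras disagreed:** the top camera placed the bay 2–3 mm to one side of where the wrist camera did. I aligned the bin from where it and the holder lay in the same top picture, and it went in without touching the sides.

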